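Clamp the tube rack on the shaker

TASK

Push the yellow tube rack along its channel on the shaker until it is fully home against the end stop, then push the red clamp lever over its dead point so that it snaps into lock with its rubber foot pressing on the rack. Do it all by pushing: do not lift or tip the rack, and leave everything else on the bench and the shaker where it stands.

Things in the scene. Friction and masses are not known exactly. Their poses are not given: they have to be found in the camera images.
- shaker: laboratory shaker, fixed: white case under an aluminium platform 260 x 400 mm, its top 80 mm above the bench. Origin under its centre at bench height; z up; y runs along the rack channel towards end stop and clamp. Channel centred on x = 0: two rails 10 mm wide, 15 mm high, inner faces 86 mm apart, y = -150 to +100 mm; the platform before it (y under -150 mm) is bare
- stop (a point): middle of the end stop's face, 30 mm above the platform: shaker frame (0, 100, 110) mm. The steel stop is 106 mm wide along x and 28 mm high. Behind it stand the two steel cheeks of the clamp, shaker y = 120 to 154 mm, up to 86 mm above the platform, 39 mm over their outsides
- rack: yellow test-tube rack, loose, 0.3 to 0.6 kg, 80 mm (x) by 150 mm (y), 55 mm high, solid end walls, seven blue-capped tubes to 87 mm above its underside, at least 29 mm from the -y and 53 mm from the +y end. Origin under its centre; axes along the shaker's. It starts 35 to 100 mm short of home; home, its +y end touches the stop, origin at shaker y = +25 mm. Slides with a few newtons
- rack_end (a point): middle of the rack's outer end face on the side away from the stop (-y end), 30 mm above the rack's underside: where to push it, towards the shaker's +y
- lever (a joint): angle of the clamp lever (rad) about a horizontal pin along the shaker's x: 0 = open, at its stop, handle leaning 0.60 rad from upright towards +y, away from the rack; grows as the handle is pushed towards -y; 0.60 = dead point, upright. A spring returns it before that and drives it into lock past it; starting takes about 5 N at the tip. Locked on the home rack: about 1.15 (end of travel 1.20)
- lever_pivot (a point): the lever's hinge axis, midway between the cheeks: shaker frame (0, 135, 153) mm, 73 mm above the platform
- lever_tip (a point): middle of the top end of the red handle, 120 mm from the pivot. The red paddle is 42 mm wide along the shaker's x, 16 mm thick and takes up the last 62 mm of the handle. Open, the tip is at about (0, 203, 252) mm in the shaker frame; upright at the dead point, 273 mm high; locked, at about (0, 72, 255) mm
- foot (a point): middle of the underside of the black rubber foot, 20 mm across, under a steel arm that is one piece with the lever; raised when open; locked, it presses with about 9 N on the rack's bare top, 53 mm from the pivot on the rack's side (18 mm inside the rack's end). Open, it is well clear above the rack
- white_rack: white twin of the rack, 80 x 150 x 55 mm with blue-capped tubes to 87 mm, standing on the bench; leave it alone; origin under its centre
- vial: small amber jar, 32 mm across, 50 mm high, standing on the shaker platform beyond the channel (shaker +x side); leave it alone; origin under its centre
- blue_wash_bottle: white wash bottle with blue cap, 68 mm across, about 205 mm high, on the bench; leave it alone; origin under its centre
- orange_wash_bottle: white wash bottle with orange cap, 68 mm across, about 205 mm high, on the bench; leave it alone; origin under its centre
- tissue_box: green and white tissue box, 122 x 132 x 85 mm, on the bench; leave it alone; origin under its centre
- spatula: lab spatula 180 mm long lying on the bench; leave it alone; its x axis runs along it
- beaker: glass beaker, 70 mm across, 90 mm high, on the bench; leave it alone; origin under its centre

How it is judged:
By the outcome, as a careful person would: the job done as asked, in the order asked, and still so for the second after the job is handed in, with the robot touching nothing.
It also fails if it takes over 48 s, if anything falls off the work surface, if the arm or the gripper's body presses on something with over 40 N, if the wrist force passes 120 N, or if a joint passes its speed limit or range.

ROBOT

A 6-joint arm with a two-finger parallel gripper is mounted at the origin on the work surface. World frame = base frame: x ahead of the robot, y to its left, z up, the work surface at z = 0. Lengths are in mm, angles in rad, forces in N, time in s.
With the tool pointing down it reaches from about 325 to 900 mm from the base axis. Payload 3.5 kg.
Tool frame: the origin (TCP) lies midway between the tips of the shut fingers; the grasp point (between the pads) lies 19 mm behind it; y points along the fingers, z is the direction in which the jaws open and shut, and the axes are right-handed (so a half turn about y gives the same grasp; the last joint's range is limited). The gripper opens to 85 mm and grips with 20 to 120 N. Pads are 22 mm wide; open, the fingers measure 114 mm over their backs; the gripper's body (76 mm by 85 mm) begins 54 mm behind the grasp point. The pads swing forward as they close: fully open they stand 13 mm farther back than shut.
Start: joints at [-0.103, 0.276, -0.026, 1.268, 0, 1.467], TCP at [624.997, -0.01, 231.313] pointing down, gripper open.
Joint ranges: [-3.12, 3.12], [-0.85, 1.88], [-1.08, 1.24], [-1.95, 2.15], [-1.57, 1.53], [-3.14, 3.14]. Speed limits (rad/s): [2.57, 2.57, 3.14, 3.14, 3.14, 3.14].

INTERFACE

Orientations are given as a rotation vector (axis times angle).
In Python, from bench import env, imaging gives the robot as it stands. The module is installed in compiled form; this text tells all that it offers.
- The arm moves only by the tool servo_tool, never from a script. Its argument "deltas" is text: rows parted by semicolons, each of 7 numbers parted by spaces: the shift along the world's x, y, z in cm, then the turn, a rotation vector about the world's x, y, z in degrees, then the opening, from 0 (shut) to 1 (fully open). A call has 1 to 20 rows; each row shifts and turns the pose as measured when the row begins; what a row does not reach is not made up. A row lasts 1/8 s, in which the tool goes at most 62.5 mm and 10.7 degrees, less where a joint would pass 70% of its speed; a pose out of reach is approached as far as the arm can. A call with a gripper value outside its range is refused whole. The fingers move at their own pace and stop on an object; the grip force is fixed at half the most. Time passes only in rows, so rows that do not move let the fingers close. It gives the time, the measured TCP pose, the force and the opening at its end, in the units of the state.
- env.observe(): the state, without advancing time (a new reading comes with each control period).
- imaging.read_camera(name): name is "scene" or "side" or "wrist"; returns the picture (480x640x3 uint8, red, green, blue); there is no depth.
- imaging.camera_info(name): a dict with "mtx" (3x3 intrinsics, pixels), "dist" ([k1, k2, p1, p2, k3] as OpenCV has them; the pictures are not rectified), "world_to_cam" (4x4, takes a point from world to camera coordinates). Camera axes: x right, y down, z forward; pixel columns grow to the right and rows downward; lengths in mm; the calibration is good to about 2 mm. A picture is of the moment at which its call begins: read the wrist's pose just before it. camera_info takes no time and is no camera call; for the wrist camera it gives the pose at the moment of the call.
- env.hand_in(): hands the job in, once; it reports no verdict.
The state is a dict: "time": time; "joints": joint angles; "joint_velocities": joint speeds; "tau": joint torques, N m; "ee_pos": TCP position; "tool_rot": TCP orientation; "force": force on the tool from outside, world axes, zero at the start; "ft_torque": the same for the moment, N m; "finger_gap": finger opening in mm.
Only numpy, scipy, OpenCV 4.12 (cv2) and the standard library are available. Lean on these libraries where they do the work, as an engineer would, in place of code of your own. Each camera call takes 0.05 s, during which the arm holds its last target.

## Working session

There is one attempt and no reset: what is moved stays moved. The work goes in short steps, Python scripts to look and compute and a tool call to move; the robot and the scene stay as the last step left them, time stands still between calls to the robot, and variables do not carry over. Pictures are saved under pics/ and viewed, and the job is handed in when it is done.

Besides the shell and the picture viewer there is one more tool, called after ">>>" by a JSON object that holds its "fn" and its "kwargs", one argument or row to a line. servo_tool: Moves the arm, as the interface text tells. Its arguments: {"type":"object","properties":{"deltas":{"type":"string"}},"required":["deltas"]}

```bash
mkdir -p pics
python3 - <<'E'
from bench import env, imaging
import cv2
s=env.observe(); print({k:s[k] for k in('time','ee_pos','tool_rot','force','finger_gap')})
for n in('scene','side','wrist'):
    im=imaging.read_camera(n); cv2.imwrite(f'pics/{n}0.png',im[:,:,::-1])
    i=imaging.camera_info(n); print(n,i['mtx'].round(1).tolist() if hasattr(i['mtx'],'round') else i['mtx'],i['dist'],i['world_to_cam'])
E
```

```text
{'time': 0.0, 'ee_pos': array([6.24208344e+02, 4.39147650e-02, 2.30133499e+02]), 'tool_rot': array([-1.21070193,  1.21096684, -1.20800284]), 'force': array([ 0.32778883, -0.69031168, -0.40924952]), 'finger_gap': 85.30828631424481}
scene [[452.7, 0.0, 310.3], [0.0, 452.7, 239.9], [0.0, 0.0, 1.0]] [0.00066367 0.         0.         0.         0.        ] [[-6.11075129e-01  7.91571113e-01  1.53626851e-03  2.95980651e+02]
 [ 5.38576673e-01  4.17189839e-01 -7.32043582e-01 -1.59421690e+02]
 [-5.80105469e-01 -4.46506228e-01 -6.81256071e-01  1.63380753e+03]
 [ 0.00000000e+00  0.00000000e+00  0.00000000e+00  1.00000000e+00]]
side [[436.2, 0.0, 323.8], [0.0, 436.2, 242.4], [0.0, 0.0, 1.0]] [-0.10708138  0.          0.          0.          0.        ] [[-6.58982786e-01  7.51947000e-01  1.78156071e-02  3.29288106e+02]
 [ 4.15966641e-01  3.84069848e-01 -8.24294914e-01 -7.39163410e+01]
 [-6.26668526e-01 -5.35785461e-01 -5.65880287e-01  1.66170633e+03]
 [ 0.00000000e+00  0.00000000e+00  0.00000000e+00  1.00000000e+00]]
wrist [[412.1, 0.0, 325.3], [0.0, 412.1, 239.6], [0.0, 0.0, 1.0]] [-0.01887083  0.          0.          0.          0.        ] [[ 9.99997566e-01 -1.46483297e-05 -2.20611525e-03 -6.23580139e+02]
 [ 6.88895816e-04 -9.47902562e-01  3.18559663e-01 -4.15548448e+01]
 [-2.09584866e-03 -3.18560407e-01 -9.47900245e-01  3.80647949e+02]
 [ 0.00000000e+00  0.00000000e+00  0.00000000e+00  1.00000000e+00]]
```

View pics/scene0.png

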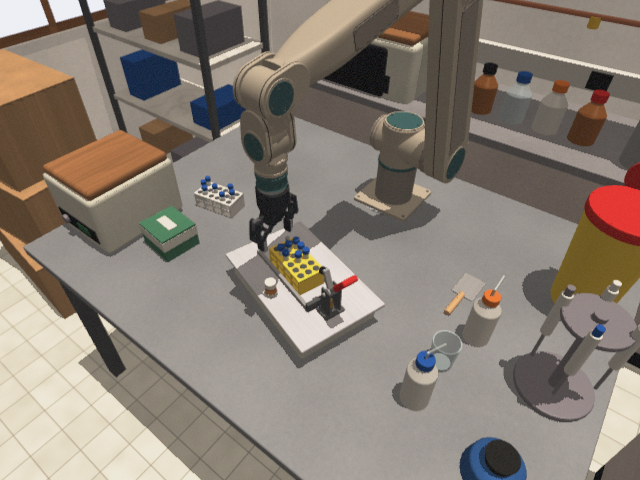

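View pics/side0.png

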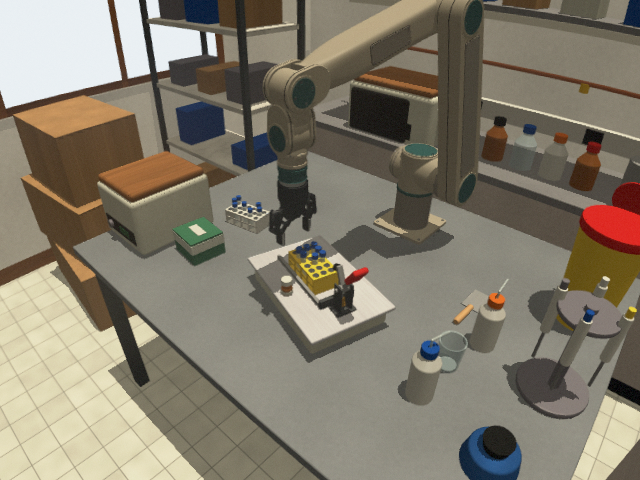

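View pics/wrist0.png

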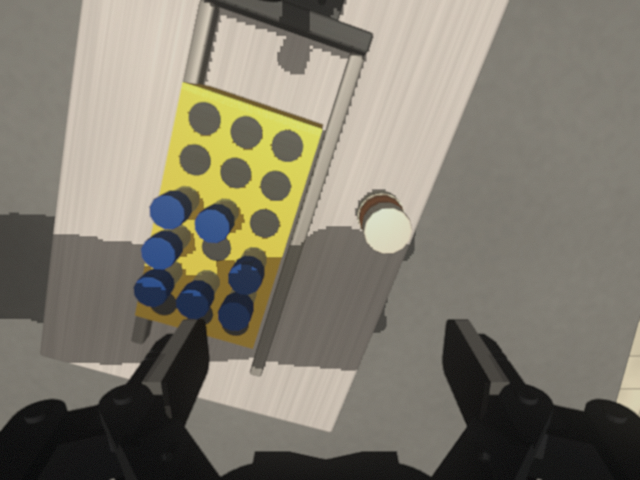

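Wrist view: the rack (far top edge about (183,82)–(322,126)) lies in the channel and leans right. The stop bar is at the top, about (215,5)–(370,45), and the vial is at (388,228). Next I measure the edges.

```bash
cat > h.py <<'E'
import numpy as np, cv2
from bench import env, imaging
def ray(info,pts,z):
    K=np.array(info['mtx']);d=np.array(info['dist']);T=np.array(info['world_to_cam'])
    u=cv2.undistortPoints(np.array(pts,float).reshape(-1,1,2),K,d).reshape(-1,2)
    D=np.c_[u,np.ones(len(u))]@T[:3,:3]; c=-T[:3,:3].T@T[:3,3]
    return c+D*((z-c[2])/D[:,2])[:,None]
def proj(info,P):
    T=np.array(info['world_to_cam'])
    return cv2.projectPoints(np.array(P,float).reshape(-1,1,3),cv2.Rodrigues(T[:3,:3])[0],T[:3,3],np.array(info['mtx']),np.array(info['dist']))[0].reshape(-1,2)
E
python3 - <<'E'
from h import *
im=cv2.imread('pics/wrist0.png'); i=imaging.camera_info('wrist')
hsv=cv2.cvtColor(im,cv2.COLOR_BGR2HSV)
m=cv2.inRange(hsv,(18,90,60),(36,255,255))
m=cv2.morphologyEx(m,cv2.MORPH_CLOSE,np.ones((5,5)))
c=max(cv2.findContours(m,0,2)[0],key=cv2.contourArea)
print(cv2.approxPolyDP(c,4,True).reshape(-1,2).tolist())
cv2.imwrite('pics/crop1.png',cv2.resize(im[0:400,40:440],None,fx=1.5,fy=1.5,interpolation=cv2.INTER_CUBIC))
print('far',ray(i,[[183,82],[322,126]],135))
print('stop',ray(i,[[203,8],[368,53]],108))
print('rail R',ray(i,[[257,370],[360,55]],95))
print('near',ray(i,[[135,317],[255,347]],135))
print('plat corners',ray(i,[[333,431],[42,354],[508,0]],80))
print('vial',ray(i,[[388,230]],130))
E
```

```text
[[183, 82], [159, 193], [184, 188], [193, 202], [176, 232], [184, 247], [169, 269], [175, 277], [171, 294], [175, 298], [188, 282], [204, 278], [214, 288], [207, 336], [252, 348], [321, 125]]
far [[546.73267608  92.01691325 135.        ]
 [622.01626441  68.78652545 135.        ]]
stop [[553.59536672 133.08269728 108.        ]
 [648.99214978 109.06280656 108.        ]]
rail R [[ 569.25364336 -121.30553889   95.        ]
 [ 645.27580343  109.24918583   95.        ]]
near [[499.48610351 -51.49573159 135.        ]
 [576.85278405 -73.82261303 135.        ]]
plat corners [[ 630.58637699 -196.67600338   80.        ]
 [ 386.41719137 -117.79936584   80.        ]
 [ 739.1427954   143.22887561   80.        ]]
vial [[662.49641928   6.54975708 130.        ]]
```

View pics/crop1.png

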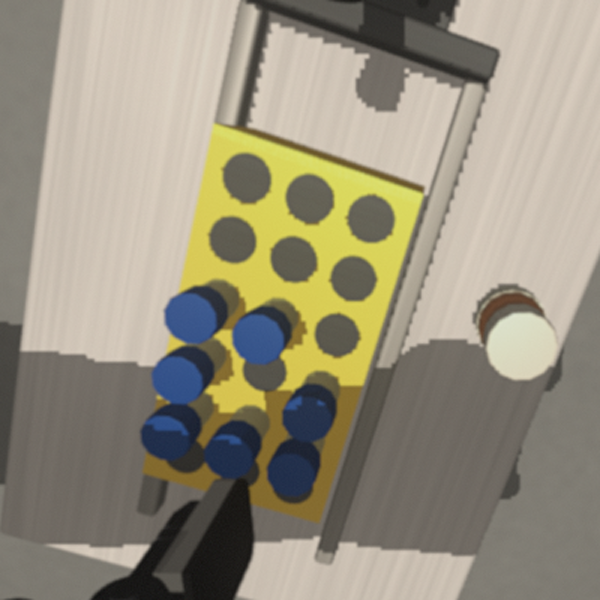

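>>> {"fn": "servo_tool", "kwargs": {
  "deltas": "-3.5 -3.5 0 0 0 -6 0; -3.5 -3.5 0 0 0 -6 0; -3 -3 0 0 0 -6 0; 0 0 0 0 0 0 0; 0 0 0 0 0 0 0"
}}

```text
time: 0.78
ee_pos: [521.4, -101.4, 228.3]
tool_rot: [-1.041, 1.446, -1.44]
force: [0.5, -0.4, -0.1]
finger_gap: 0.1
```

Run:
```python
from h import *
s=env.observe(); print(s['time'],s['ee_pos'],s['tool_rot'],s['force'],s['finger_gap'],s['joints'])
from scipy.spatial.transform import Rotation as R
print(R.from_rotvec(s['tool_rot']).as_matrix().round(3))
i=imaging.camera_info('wrist');im=imaging.read_camera('wrist');cv2.imwrite('pics/w1.png',im[:,:,::-1])
```

```text
0.775 [ 521.40166591 -101.42084631  228.28169179] [-1.0414426   1.445644   -1.44003641] [ 0.4881089  -0.39872305 -0.11796788] 0.10845228912883684 [-3.13959447e-01  1.14795661e-01 -2.31140590e-01  1.22861931e+00
  2.04907157e-04  1.57888518e+00]
[[-0.317 -0.004  0.949]
 [-0.949  0.001 -0.317]
 [-0.    -1.    -0.004]]
```

View pics/w1.png

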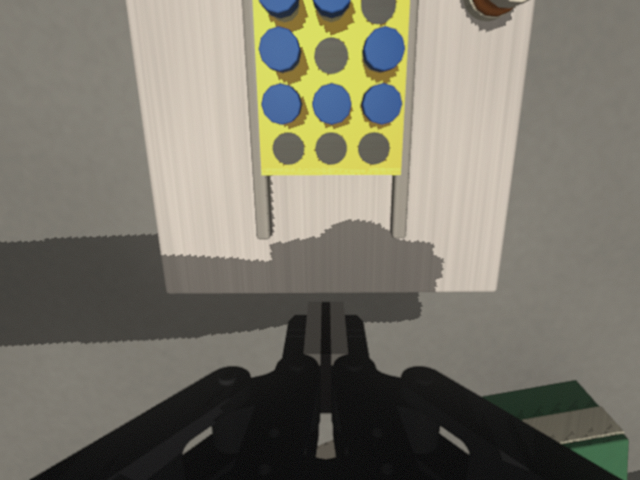

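Run:
```python
from h import *
i=imaging.camera_info('wrist')
n=ray(i,[[261,176],[403,174]],135);p=ray(i,[[167,293],[497,291]],80);r=ray(i,[[263,239],[400,238]],95)
for a in(n,p,r):
    d=a[1]-a[0]; print(a.round(1).tolist(),np.degrees(np.arctan2(d[1],d[0])),np.linalg.norm(d),a.mean(0))
yaw=np.radians(-18.3);ex=np.array([np.cos(yaw),np.sin(yaw)]);ey=np.array([-ex[1],ex[0]])
o1=p.mean(0)[:2]+200*ey;o2=r.mean(0)[:2]+150*ey
print(o1,o2);o=(o1+o2)/2
for q in(n.mean(0)[:2],n.mean(0)[:2],env.observe()['ee_pos'][:2]): print((q-o)@ex,(q-o)@ey)
```

```text
[[498.7, -50.5, 135.0], [576.3, -75.1, 135.0]] -17.567318662454777 81.40032597639816 [537.50484629 -62.80045487 135.        ]
[[384.0, -119.0, 80.0], [628.9, -198.2, 80.0]] -17.918565069158984 257.2909622196847 [ 506.4503589  -158.60154603   80.        ]
[[475.5, -97.1, 95.0], [567.4, -126.8, 95.0]] -17.896961197189484 96.58836198876527 [ 521.47550017 -111.97923921   95.        ]
[569.24885009  31.28354949] [568.57436857  30.43458243]
-0.40999802899880095 -98.78422196438768
-0.40999802899880095 -98.78422196438768
-3.6177066881587967 -140.35856024934324
```

>>> {"fn": "servo_tool", "kwargs": {
  "deltas": "0.3 -0.1 -4 0 0 0 0; 0 0 -4 0 0 0 0; 0 0 -3.5 0 0 0 0; 0 0 -0.5 0 0 0 0; 0 0 0 0 0 0 0"
}}

```text
time: 1.45
ee_pos: [530.6, -99.2, 107.2]
tool_rot: [-1.042, 1.434, -1.436]
force: [0.3, -0.2, -0.3]
finger_gap: -0.1
```

>>> {"fn": "servo_tool", "kwargs": {
  "deltas": "-0.4 0.1 0 0 0 0 0; 0.3 0.95 0 0 0 0 0; 0.3 0.95 0 0 0 0 0; 0 0 0 0 0 0 0"
}}

```text
time: 1.95
ee_pos: [536.5, -78.3, 111.8]
tool_rot: [-1.037, 1.426, -1.44]
force: [0.6, -0.4, 0.0]
finger_gap: -0.1
```

>>> {"fn": "servo_tool", "kwargs": {
  "deltas": "-0.2 0.6 -0.5 0 0 0 0; 0.15 0.6 0 0 0 0 0; 0.15 0.6 0 0 0 0 0; 0.15 0.6 0 0 0 0 0; 0.15 0.6 0 0 0 0 0"
}}

```text
time: 2.58
ee_pos: [540.5, -48.7, 106.9]
tool_rot: [-1.04, 1.425, -1.445]
force: [-1.4, -3.0, -0.0]
finger_gap: -0.2
```

>>> {"fn": "servo_tool", "kwargs": {
  "deltas": "0.2 0.5 0 0 0 0 0; 0.2 0.5 0 0 0 0 0; 0.2 0.5 0 0 0 0 0; 0.1 0.3 0 0 0 0 0"
}}

```text
time: 3.08
ee_pos: [547.8, -29.3, 106.9]
tool_rot: [-1.041, 1.425, -1.445]
force: [-1.3, -2.2, 1.2]
finger_gap: 0.1
```

>>> {"fn": "servo_tool", "kwargs": {
  "deltas": "0.1 0.2 0 0 0 0 0; 0.1 0.2 0 0 0 0 0; 0.1 0.2 0 0 0 0 0"
}}

```text
time: 3.45
ee_pos: [548.2, -28.1, 107.0]
tool_rot: [-1.054, 1.423, -1.457]
force: [-3.9, -8.9, 2.7]
finger_gap: -0.1
```

>>> {"fn": "servo_tool", "kwargs": {
  "deltas": "0.1 0.4 0 0 0 0 0; 0.1 0.4 0 0 0 0 0"
}}

```text
time: 3.7
ee_pos: [547.3, -28.1, 107.3]
tool_rot: [-1.069, 1.42, -1.475]
force: [-3.8, -15.3, 2.6]
finger_gap: -0.1
```

Run:
```python
from h import *
i=imaging.camera_info('wrist');im=imaging.read_camera('wrist');cv2.imwrite('pics/w2.png',im[:,:,::-1])
im=imaging.read_camera('scene');cv2.imwrite('pics/s2.png',cv2.resize(im[210:360,200:400,::-1],None,fx=4,fy=4,interpolation=cv2.INTER_CUBIC))
```

```text
(no output)
```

View pics/w2.png

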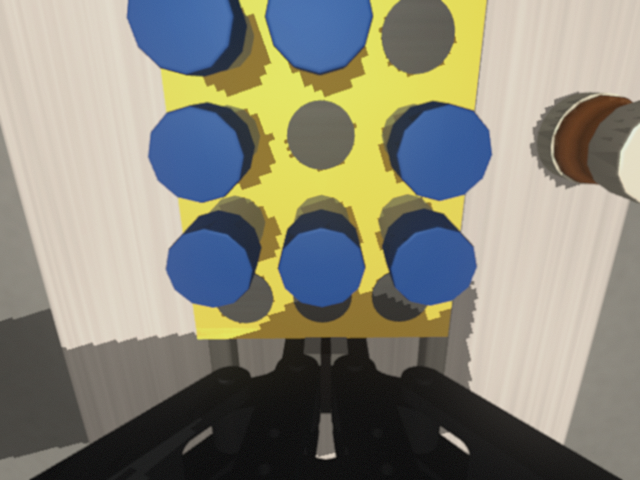

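View pics/s2.png

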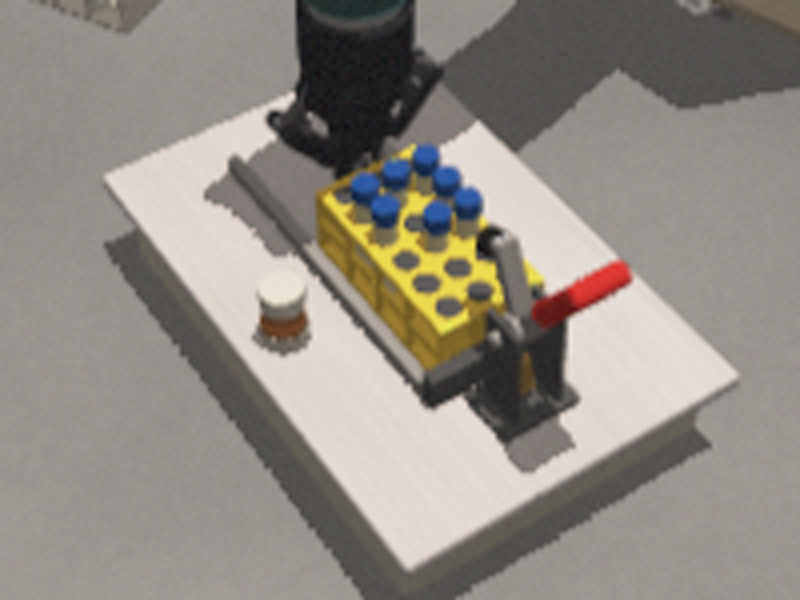

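>>> {"fn": "servo_tool", "kwargs": {
  "deltas": "-0.5 -1.5 0 0 0 0 0; -0.5 -1.5 0 0 0 0 0; 0 0 5 0 0 0 0; 0 0 6 0 0 0 0; 0 0 6 0 0 0 0; 0 0 5 0 0 0 0; 0 0 0 0 0 0 0"
}}

```text
time: 4.68
ee_pos: [533.2, -58.0, 331.4]
tool_rot: [-1.062, 1.428, -1.464]
force: [-0.0, 0.9, -1.4]
finger_gap: -0.1
```

Run:
```python
from h import *
s=env.observe();print(s['ee_pos'])
from scipy.spatial.transform import Rotation as R
print(R.from_rotvec(s['tool_rot']).as_matrix().round(3))
i=imaging.camera_info('wrist');im=imaging.read_camera('wrist');cv2.imwrite('pics/w3.png',im[:,:,::-1])
```

```text
[533.23876544 -57.9538462  331.43346899]
[[-0.315 -0.005  0.949]
 [-0.949 -0.028 -0.315]
 [ 0.028 -1.     0.004]]
```

View pics/w3.png

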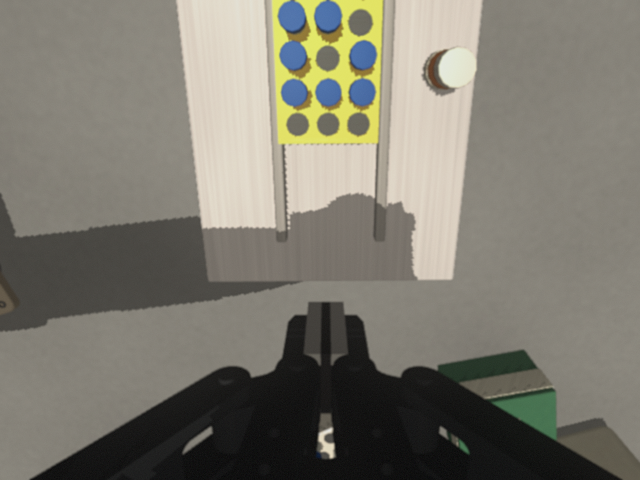

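Run:
```python
from h import *
i=imaging.camera_info('wrist')
n=ray(i,[[278,143],[379,144]],135).mean(0);p=ray(i,[[209,281],[453,279]],80).mean(0);r=ray(i,[[282,241],[380,241]],95).mean(0)
ey=np.array([.307,.952]);ex=np.array([.952,-.307])
print(n,p,r);print(p[:2]+200*ey,r[:2]+150*ey)
for o in (p[:2]+200*ey,r[:2]+150*ey): print((n[:2]-o)@ey,(n[:2]-o)@ex)
```

```text
[548.01168506 -16.47251942 135.        ] [ 504.757349   -156.83355077   80.        ] [ 519.9640835  -110.13853994   95.        ]
[566.157349    33.56644923] [566.0140835   32.66146006]
-53.207816991625485 -1.9127086934323119
-52.302284783892176 -2.054151608468754
```

>>> {"fn": "servo_tool", "kwargs": {
  "deltas": "1.6 4.7 0 0 0 0 0; 1.6 4.7 0 0 0 0 0; 1.6 4.7 0 0 0 0 0; 1.6 4.7 0 0 0 0 0; 0 0 0 0 0 0 0"
}}

```text
time: 5.35
ee_pos: [593.1, 134.5, 318.0]
tool_rot: [-1.074, 1.448, -1.456]
force: [-0.7, -0.6, -1.4]
finger_gap: -0.2
```

Run:
```python
from h import *
s=env.observe();print(s['ee_pos'])
from scipy.spatial.transform import Rotation as R
print(R.from_rotvec(s['tool_rot']).as_matrix().round(3))
i=imaging.camera_info('wrist');im=imaging.read_camera('wrist');cv2.imwrite('pics/w4.png',im[:,:,::-1])
```

```text
[593.05758198 134.45345877 317.99658464]
[[-0.319 -0.024  0.948]
 [-0.947 -0.024 -0.319]
 [ 0.03  -0.999 -0.016]]
```

View pics/w4.png

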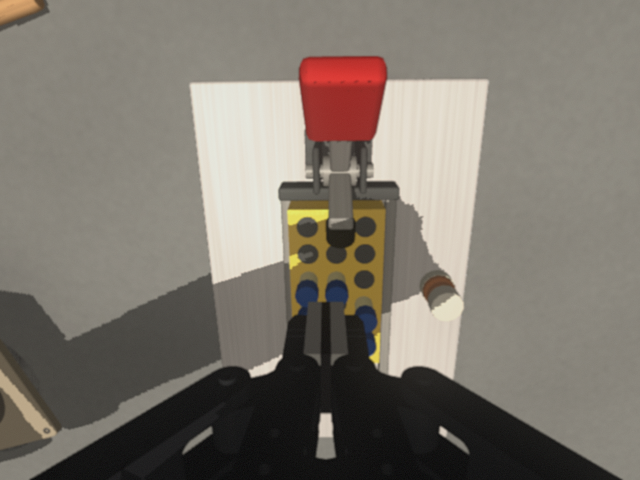

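Run:
```python
from h import *
i=imaging.camera_info('wrist')
im=cv2.imread('pics/w4.png');cv2.imwrite('pics/w4c.png',cv2.resize(im[50:250,240:440],None,fx=3,fy=3,interpolation=cv2.INTER_NEAREST))
p=ray(i,[[190,83],[488,80]],80);print(p,p.mean(0)[:2]-200*np.array([.307,.952]))
print('tip',ray(i,[[300,65],[386,65]],250))
d=p[1]-p[0];print(np.degrees(np.arctan2(d[1],d[0])))
```

```text
[[506.31181499 256.61015101  80.        ]
 [749.48995367 176.917271    80.        ]] [566.50088433  26.36371101]
tip [[610.70233793 227.88341021 250.        ]
 [648.59178447 215.05224507 250.        ]]
-18.14469420483546
```

View pics/w4c.png

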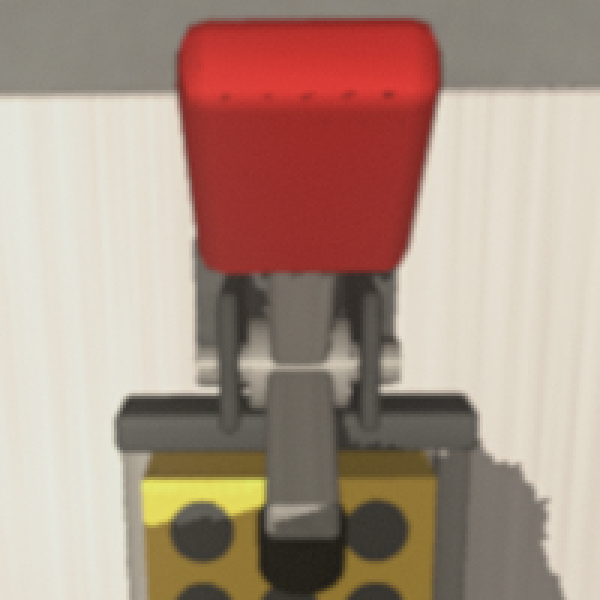

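Run:
```python
from h import *
i=imaging.camera_info('wrist')
a=ray(i,[[300,200.3],[370,199.8]],108);b=ray(i,[[300,209.3],[370,208.8]],135)
ey=np.array([.309,.951]);print((a[:,:2]-[566.5,30])@ey,(b[:,:2]-[566.5,30])@ey)
print(ray(i,[[340,64]],248), (ray(i,[[300,66],[386,66]],248)[:,:2]-[566.5,30])@np.array([.951,-.309]))
```

```text
[98.99995168 98.98208471] [98.64511855 98.65304698]
[[628.54156616 222.38249018 248.        ]] [-19.27024342  21.14314159]
```

>>> {"fn": "servo_tool", "kwargs": {
  "deltas": "1.7 4.6 0 0 0 0 0; 1.7 4.6 0 0 0 0 0; 1.7 4.4 0 0 0 0 0; 0 0 0 0 0 0 0"
}}

```text
time: 5.9
ee_pos: [642.0, 265.6, 312.2]
tool_rot: [-1.08, 1.459, -1.462]
force: [0.0, -1.0, -0.6]
finger_gap: 0.1
```

>>> {"fn": "servo_tool", "kwargs": {
  "deltas": "0 0.1 -4 0 0 0 0; 0 0 -3.5 0 0 0 0; 0 0 -1.2 0 0 0 0; 0 0 0 0 0 0 0"
}}

```text
time: 6.4
ee_pos: [640.4, 259.0, 222.4]
tool_rot: [-1.081, 1.465, -1.468]
force: [-0.7, 0.0, -0.6]
finger_gap: -0.3
```

Run:
```python
from h import *
im=imaging.read_camera('scene');cv2.imwrite('pics/s5.png',cv2.resize(im[210:360,220:420,::-1],None,fx=4,fy=4,interpolation=cv2.INTER_CUBIC))
```

```text
(no output)
```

View pics/s5.png

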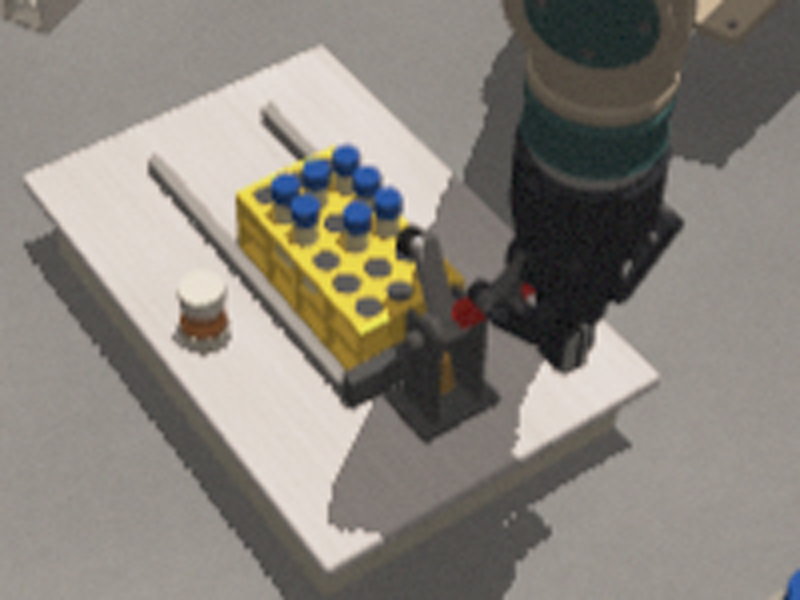

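>>> {"fn": "servo_tool", "kwargs": {
  "deltas": "-0.3 -1 0 0 0 0 0; -0.3 -1 0 0 0 0 0; -0.3 -1 0 0 0 0 0; -0.3 -1 0 0 0 0 0"
}}

```text
time: 6.95
ee_pos: [633.5, 224.3, 233.1]
tool_rot: [-1.055, 1.462, -1.455]
force: [-0.6, 7.3, 3.7]
finger_gap: -0.1
```

>>> {"fn": "servo_tool", "kwargs": {
  "deltas": "-0.5 -1 -0.6 0 0 0 0; -0.4 -1 -0.4 0 0 0 0; -0.3 -1 -0.3 0 0 0 0"
}}

```text
time: 7.32
ee_pos: [626.9, 198.9, 229.9]
tool_rot: [-1.031, 1.455, -1.445]
force: [-2.8, 7.7, 14.1]
finger_gap: 0.1
```

>>> {"fn": "servo_tool", "kwargs": {
  "deltas": "-0.5 -0.9 0 0 0 0 0; -0.5 -0.9 0 0 0 0 0; -0.4 -0.9 0 0 0 0 0"
}}

```text
time: 7.7
ee_pos: [615.4, 169.4, 234.4]
tool_rot: [-1.022, 1.448, -1.449]
force: [-0.1, -0.9, 0.2]
finger_gap: -0.1
```

Run:
```python
from h import *
im=imaging.read_camera('wrist');cv2.imwrite('pics/w6.png',im[:,:,::-1])
```

```text
(no output)
```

View pics/w6.png

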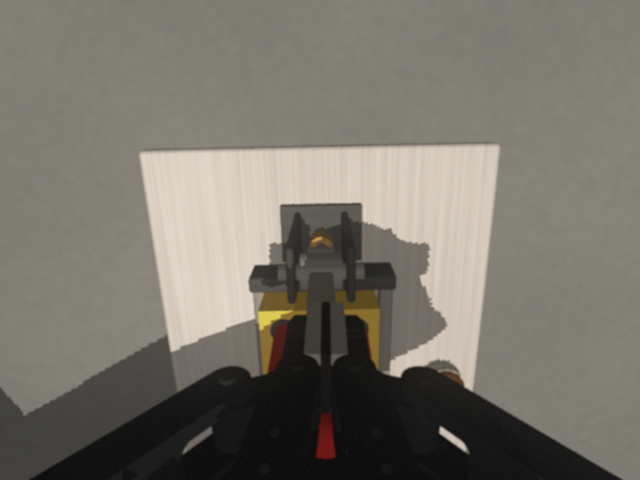

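The red paddle is now on the rack side, so the lever has gone over. I'll back away and check.

>>> {"fn": "servo_tool", "kwargs": {
  "deltas": "0.9 2.8 0 0 0 0 0; 0.9 2.8 0 0 0 0 0; 0 0 5 0 0 0 0; 0 0 5 0 0 0 0; 1 3 0 0 0 0 0; 1 3 0 0 0 0 0; 0 0 0 0 0 0 0; 0 0 0 0 0 0 0"
}}

```text
time: 8.75
ee_pos: [641.8, 279.1, 322.1]
tool_rot: [-1.059, 1.47, -1.454]
force: [0.2, 0.2, 0.8]
finger_gap: 0.1
```

Run:
```python
from h import *
s=env.observe();print(s['time'],s['ee_pos'],s['force'])
im=imaging.read_camera('wrist');cv2.imwrite('pics/w7.png',im[:,:,::-1])
for n,(a,b) in (('scene',(200,210)),('side',(230,210))):
    im=imaging.read_camera(n);cv2.imwrite(f'pics/{n}7.png',cv2.resize(im[b:b+150,a:a+200,::-1],None,fx=4,fy=4,interpolation=cv2.INTER_CUBIC))
    if n=='scene':cv2.imwrite('pics/sf7.png',im[:,:,::-1])
```

```text
8.75 [641.82704501 279.14979428 322.05401797] [0.18157221 0.20046709 0.79532894]
```

View pics/scene7.png

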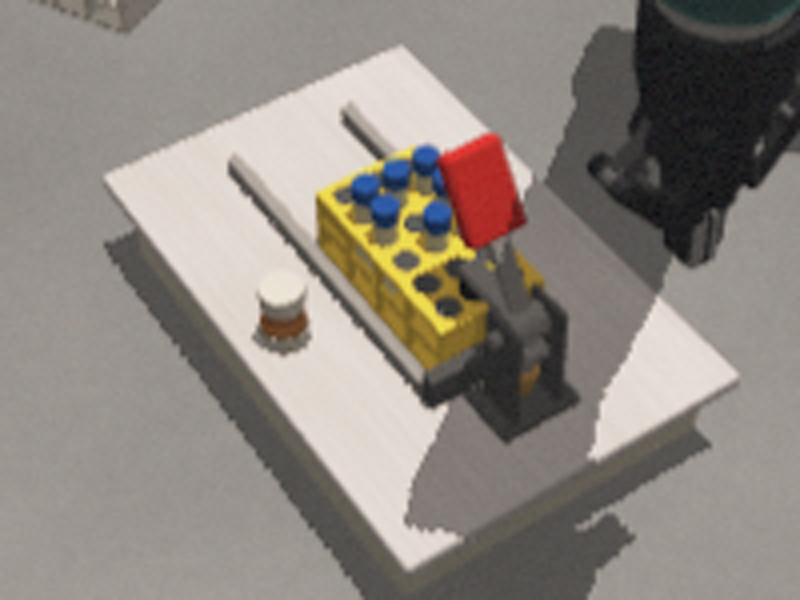

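View pics/w7.png

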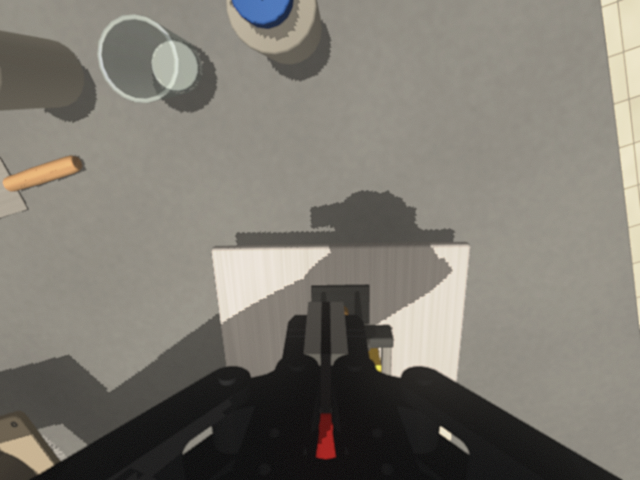

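View pics/sf7.png

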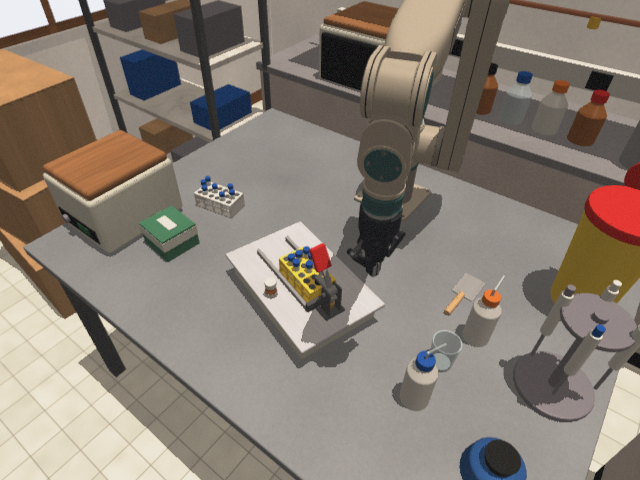

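View pics/side7.png

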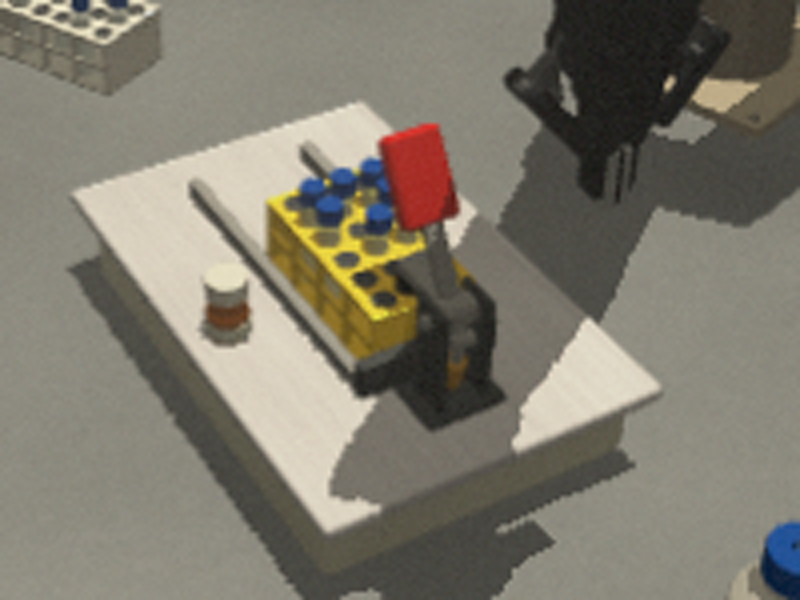

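Run:
```python
from h import *
ey=np.array([.308,.951]);o=np.array([566.5,30])
def lev(th,n,off): 
    a=th-.6; y=135-120*np.sin(a); z=153+120*np.cos(a); p=o+y*ey; return [*p,z]
for n,(a,b) in (('scene',(200,210)),('side',(230,210))):
    i=imaging.camera_info(n)
    for th in(.6,.9,1.0,1.1,1.15,1.2): print(n,th,((proj(i,[lev(th,n,0)])[0]-[a,b])*4).round())
```

```text
scene 0.6 [530. 180.]
scene 0.9 [493. 151.]
scene 1.0 [482. 145.]
scene 1.1 [471. 141.]
scene 1.15 [466. 140.]
scene 1.2 [461. 139.]
side 0.6 [463. 154.]
side 0.9 [431. 132.]
side 1.0 [421. 129.]
side 1.1 [412. 127.]
side 1.15 [407. 127.]
side 1.2 [403. 127.]
```

```bash
python3 -c "
from bench import env
print(env.hand_in(), env.observe()['time'])"
```

```text
the job is handed in; nothing more can be done
the job is handed in; nothing more can be done
```

The yellow rack is fully home against the end stop, the red clamp lever is locked over it, and the job is handed in at about 9 s.

- **Rack:** I pushed it with the shut fingers until it stopped moving and the force rose from about 3 N to 15 N. From above, its end face measured at shaker y 98.6 mm and the stop face at 99.0 mm, with no gap visible. An earlier view of the rack's other end put it 2–3 mm short of home. I put that down to calibration error and did not measure the rack again after locking.
- **Lever:** I pushed it from behind until it snapped over, and the contact force dropped to zero. The handle tip in the scene and side views fits an angle of about 1.1 rad, against 1.15 expected for locked. I did not see the foot's contact on the rack directly or measure its pressing force.
- **Everything else:** The peak force I read was about 16 N. The arm finished clear of everything, and in the last full view the vial, bottles, beaker, tissue box, spatula and white rack look unmoved.

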